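# Stamp the stock-check label in the seasoning store

### The job

Take the stamp with the rectangular brass foot from the rack and press it squarely into the printed frame on the label pad, lined up with the frame, with a steady force of about 14 N (never more than 25 N) for two seconds. Lift it straight up well clear (5 cm) of the pad without smearing the mark, then set it down upright on the floor of the empty bay of the rack and only there let go of it. Leave the round stamp, the bottle and the jar alone, and do not touch the pad with the stamp anywhere outside the frame.

Things in the scene. Friction and masses are not known exactly. Their poses are not given: they have to be found in the camera images.
- stamp: Stamp to use, upright in a rack bay. Brass foot 24 (x) by 36 (y) by 12 mm high, neck 14 mm thick up to 22 mm, then a wooden handle block 30 (x) by 22 mm (y) from 22 to 76 mm above the face. Grasp the handle across its 22 mm width (along y). Mass 0.13 to 0.25 kg. Origin: centre of the foot's underside (stamping face); z up the handle. A half turn about z makes no difference.
- stamp_face (a point): Centre of the stamping face (underside of the stamp's foot); same point as the stamp's origin.
- stamp_handle (a point): Point on the stamp's axis 50 mm above its face, a good height to grip the wooden handle; grip with about 60 N so that it does not slip.
- stand: Fixed dark steel tray 136 (x) by 106 mm (y), rim 18 mm high, with a white label pad 116 by 86 mm standing above the rim. Origin: centre of its underside on the counter; z up. The pad's top sheet is 22 to 36 mm above the counter, as sheets are used up: not measured, feel for it. The pad sits on a cushion and sinks 1 mm per 5 N (10 mm at most). A mark needs a steady 10 to 18 N.
- frame (a point): Point at counter height straight below the centre of the printed frame, 24 mm from the stand's origin along its +x. The frame is a black outline on the pad's top sheet, 32 mm along the stand's x and 44 mm along its y: 4 mm all round the stamp's foot. The ruled writing lines are at the pad's other end.
- rack: Fixed dark steel rack 135 (x) by 50 mm (y), walls 18 mm high, 5 mm thick, floor 5 mm above the counter; a middle wall parts it into two open bays, 60 (x) by 40 mm (y) inside. Origin: centre of its underside; z up. One bay holds the stamp to use, the other the round stamp, either way round. The stamps' x lies along the rack's x, within 0.05 rad.
- bay_a (a point): Centre of the floor of the rack's bay on its -x side (5 mm above the counter).
- bay_b (a point): Centre of the floor of the rack's bay on its +x side (5 mm above the counter).
- round_stamp: Another hand stamp of the same height (76 mm) with a round brass foot 32 mm across and a turned round wooden handle, standing in the other bay, 65 mm from the first. To be left alone. Origin: centre of its underside.
- sauce: Amber glass sauce bottle, 64 mm across, 170 mm tall, standing beyond the work. To be left alone. Origin: centre of its underside.
- spice: Clear glass spice jar with a white cap, 60 mm across, 85 mm tall, standing beyond the work. To be left alone. Origin: centre of its underside.
Mind the look-alikes: they are no part of the job. Leave any orange, pink or purple look-alike of the stamp alone.

How it is judged:
By the outcome, as a careful person would: the job done as asked, in the order asked, and still so for the second after the job is handed in, with the robot touching nothing.
It also fails if it takes over 53 s, if anything falls off the work surface, if the arm or the gripper's body presses on something with over 40 N, if the wrist force passes 120 N, or if a joint passes its speed limit or range.

### The arm

A 6-joint arm with a two-finger parallel gripper is mounted at the origin on the work surface. World frame = base frame: x ahead of the robot, y to its left, z up, the work surface at z = 0. Lengths are in m, angles in degrees, forces in N, time in s.
With the tool pointing down it reaches from about 0.35 to 0.875 m from the base axis. Payload 4.2 kg.
Tool frame: the origin (TCP) lies on the centre line of the jaws, within the pads' length; the fingertips stand 19 mm ahead of it and the grasp point (between the pads) is the TCP; x points along the fingers, y is the direction in which the jaws open and shut, and the axes are right-handed (so a half turn about x gives the same grasp; the last joint's range is limited). The gripper opens to 87 mm and grips with 3 to 60 N. Pads are 19 mm wide; open, the fingers measure 117 mm over their backs; the gripper's body (75 mm by 190 mm) begins 51 mm behind the grasp point.
Start: joints at [85.978, 22.042, 0.453, 0, -68.411, -14.817], TCP at [0.202, 0.592, 0.211] pointing down, gripper open.
Joint ranges: [-179.83, 179.83], [-69.29, 118.12], [-61.27, 80.66], [-181.25, 117.63], [-171.15, -9.14], [-177.46, 177.46]. Speed limits (degrees/s): [159.86, 159.86, 180, 180, 180, 180].

### API

Orientations are given as a 3x3 rotation matrix whose columns are the frame's x, y, z axes.
In Python, from station import r, viewer, job, spotter gives the robot as it stands.
- The arm moves only by the tool play_rows, never from a script. Its argument "commands" is a list of rows, each an object of numbers: "fingers": the gripper command: -1 is fully open, 1 is shut, values between are in proportion; "tx", "ty", "tz": the shift along the tool's x, y, z normalised to -1 to 1, where 1 is 750 mm; "ax", "ay", "az": the turn, a rotation vector about the tool's x, y, z normalised to -1 to 1, where 1 is pi rad. In form: [{"fingers": .., "tx": .., "ty": .., "tz": .., "ax": .., "ay": .., "az": ..}, ...]. A call has 1 to 5 rows; each row is the pose to reach, as a shift and turn from the pose commanded when the call began, along the tool's axes at that moment, turning the shorter way round; what a row does not reach only later rows make up. A row lasts 1/12 s, in which the tool goes at most 41.7 mm and 7.16 degrees, less where a joint would pass 70% of its speed; a pose out of reach is approached as far as the arm can. A call with a number of a shift or a turn outside -1 to 1 is refused whole. A call with a gripper value outside its range is refused whole. The fingers move at their own pace and stop on an object; the grip force is fixed at half the most. Time passes only in rows, so rows that repeat a pose let the fingers close. It gives the time, the measured TCP pose, the force and the opening at its end, in the units of the state.
- r.sense(): the state, without advancing time (a new reading comes with each control period).
- viewer.capture(name): name is "scene" or "top" or "wrist"; returns a dict with "image" (400x640x3 uint8, red, green, blue), "fx", "fy", "cx", "cy" (pixels), "R" (3x3) and "t" (3): a world point X has camera coordinates R X + t; the wrist camera has in their place "mount" (4x4, takes a point from camera to tool coordinates, whose origin is the TCP and whose axes are the tool frame's). Camera axes: x right, y down, z forward; pixel columns grow to the right and rows downward; lengths in m; the calibration is good to about 2 mm. The wrist camera is an equidistant fisheye: a pixel r from the principal point sees the ray r / f radians off the axis. A picture is of the moment at which its call begins: read the wrist's pose just before it. There is no depth.
- job.finish_job(): hands the job in, once; it reports no verdict.
Trained networks look in a picture, given as the dict that the camera call returned (one of the last four; its "shot" number tells which), for a name from the list of things; names that differ only in an ending like _2 or _b are one class to them, and where a whole thing is asked for, a point or a joint stands for the part that bears it (a point fixed in the world has none). Each returns a list of dicts, best first, with "score" (0 to 1); they miss things now and then, are a little off and sometimes report something else, mostly with a low value. They report only what shows in the picture. A call takes as long as a camera call. They do not tell look-alikes from the thing itself.
- spotter.find_in(name, picture): "uv" ([column, row] in pixels, amid what is visible of it).
- spotter.silhouettes(name, picture): "region" (400x640 bool, what is visible of it) and "uv" ([column, row] in pixels, amid what is visible of it).
The state is a dict: "time_s": time; "joints": joint angles; "joint_velocities": joint speeds; "effort": joint torques, N m; "tcp_pos": TCP position; "ee_rot": TCP orientation; "wrist_force": force on the tool from outside, world axes, zero at the start; "moment": the same for the moment, N m; "gripper_width": opening from 0.0 (shut) to 1.0 (fully open).
Only numpy, scipy, OpenCV 4.12 (cv2) and the standard library are available. Lean on these libraries where they do the work, as an engineer would, in place of code of your own. Each camera call takes 0.05 s, during which the arm holds its last target. There are 200 camera calls.

## Working session

There is one attempt and no reset: what is moved stays moved. The work goes in short steps, Python scripts to look and compute and a tool call to move; the robot and the scene stay as the last step left them, time stands still between calls to the robot, and variables do not carry over. Pictures are saved under pics/ and viewed, about 8 in all and at most 12, crops included, and the job is handed in when it is done.

Besides the shell and the picture viewer there is one more tool, called after ">>>" as a command line: name --argument value ..., lists and objects as JSON in quotes. play_rows: Moves the arm, as the interface text tells. Its arguments: {"type":"object","properties":{"commands":{"type":"array"}},"required":["commands"]}

```bash
mkdir -p pics; ls
cat > h.py <<'E'
import numpy as np, cv2
from station import r, viewer, job, spotter
def save(c,n,crop=None,s=1):
    im=c["image"]
    if crop: im=im[crop[1]:crop[3],crop[0]:crop[2]]
    im=cv2.resize(im,None,fx=s,fy=s,interpolation=cv2.INTER_CUBIC)
    cv2.imwrite("pics/"+n,np.ascontiguousarray(im[:,:,::-1]))
def toplane(c,uv,z):
    d=np.array([(uv[0]-c["cx"])/c["fx"],(uv[1]-c["cy"])/c["fy"],1.])
    R=np.array(c["R"]);t=np.array(c["t"]);o=-R.T@t;d=R.T@d
    return o+d*(z-o[2])/d[2]
E
python3 - <<'E'
from h import *
s=r.sense();print({k:np.round(v,3).tolist() for k,v in s.items()})
a=viewer.capture("top");b=viewer.capture("scene")
im=np.vstack([a["image"],b["image"]])
save({"image":im},"a.png",s=0.75)
for n in["stamp","round_stamp","stand","rack"]:
  for c,m in((a,"top"),(b,"scene")):
    print(n,m,[(np.round(d["uv"]).tolist(),round(d["score"],2)) for d in spotter.find_in(n,c)[:4]])
print(np.round(a["R"],3).tolist(),a["t"],a["fx"])
E
```

```text
pics
{'time_s': 0.0, 'joints': [85.979, 22.09, 0.379, -0.028, -68.412, -14.817], 'joint_velocities': [-0.021, 0.051, 0.067, 0.015, 0.042, -0.045], 'effort': [0.0, -39.067, 18.741, 4.22, 0.011, -0.0], 'tcp_pos': [0.202, 0.591, 0.21], 'ee_rot': [[-0.001, -0.323, -0.946], [-0.002, -0.946, 0.323], [-1.0, 0.002, -0.0]], 'wrist_force': [-0.559, 0.32, 0.064], 'moment': [-0.003, 0.009, 0.001], 'gripper_width': 1.001}
stamp top [([435.0, 256.0], 0.91), ([368.0, 176.0], 0.83), ([419.0, 213.0], 0.65), ([369.0, 226.0], 0.64)]
stamp scene [([216.0, 245.0], 0.93), ([253.0, 210.0], 0.73), ([185.0, 220.0], 0.71), ([308.0, 215.0], 0.56)]
round_stamp top [([372.0, 258.0], 0.66), ([368.0, 246.0], 0.61)]
round_stamp scene [([237.0, 195.0], 0.7)]
stand top [([238.0, 256.0], 0.61)]
stand scene [([333.0, 158.0], 0.58)]
rack top [([370.0, 244.0], 0.58)]
rack scene [([246.0, 218.0], 0.8)]
[[0.026, -0.999, 0.022], [-0.988, -0.029, -0.151], [0.151, -0.018, -0.988]] [-0.03017701  0.60698943  0.76003459] 431.2184526602486
```

View pics/a.png

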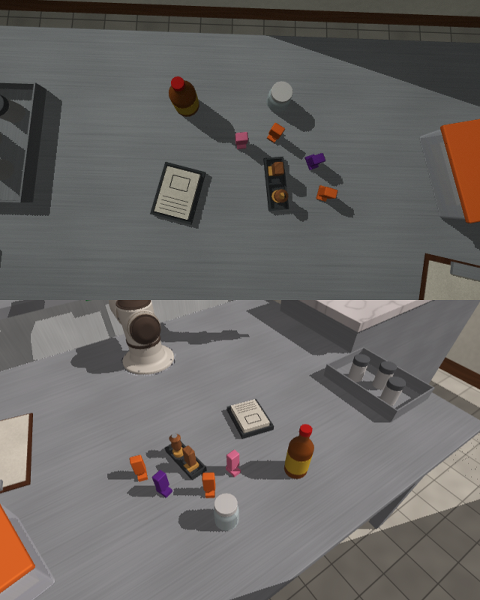

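The top view (full-res pixels) shows these candidates:
- **Wooden stamps in the rack:** the rectangular one at about (368,226) and the round one at about (372,260).
- **Look-alikes:** orange (368,176), orange (435,256), purple (420,213), pink (322,187).

The description fits the wooden block in the rack's upper bay. I'll check it in a close crop.

Run:
```python
from h import *
a=viewer.capture("top")
save(a,"b.png",(190,160,450,300),3)
for n in["stand","rack"]:
  d=spotter.silhouettes(n,a)
  if d:
    reg=d[0]["region"].astype(np.uint8)
    cs,_=cv2.findContours(reg,0,2);q=max(cs,key=cv2.contourArea)
    z={"stand":.018,"rack":.018}[n]
    box=cv2.boxPoints(cv2.minAreaRect(q))
    P=np.array([toplane(a,p,z) for p in box]);print(n,d[0]["score"],box.round(1).tolist(),P.round(4).tolist(),P.mean(0).round(4))
for d in spotter.silhouettes("stamp",a): print(np.round(d["uv"]),d["score"],d["region"].sum(), toplane(a,d["uv"],.06).round(3))
```

```text
stand 0.96 [[199.39999389648438, 285.0], [218.6999969482422, 213.89999389648438], [274.5, 229.0], [255.3000030517578, 300.20001220703125]] [[0.451, 0.1989, 0.018], [0.5859, 0.171, 0.018], [0.5599, 0.0629, 0.018], [0.4259, 0.0935, 0.018]] [0.5057 0.1316 0.018 ]
rack 0.96 [[349.5, 210.39999389648438], [377.79998779296875, 207.60000610351562], [384.8999938964844, 279.20001220703125], [356.70001220703125, 282.0]] [[0.6, -0.0804, 0.018], [0.6071, -0.1352, 0.018], [0.4706, -0.1493, 0.018], [0.464, -0.0959, 0.018]] [ 0.5354 -0.1152  0.018 ]
[417. 214.] 0.89 385 [ 0.591 -0.201  0.06 ]
[322. 186.] 0.73 306 [ 0.639 -0.026  0.06 ]
[368. 177.] 0.68 346 [ 0.659 -0.11   0.06 ]
[435. 257.] 0.62 423 [ 0.513 -0.233  0.06 ]
[368. 227.] 0.57 353 [ 0.565 -0.111  0.06 ]
```

View pics/b.png

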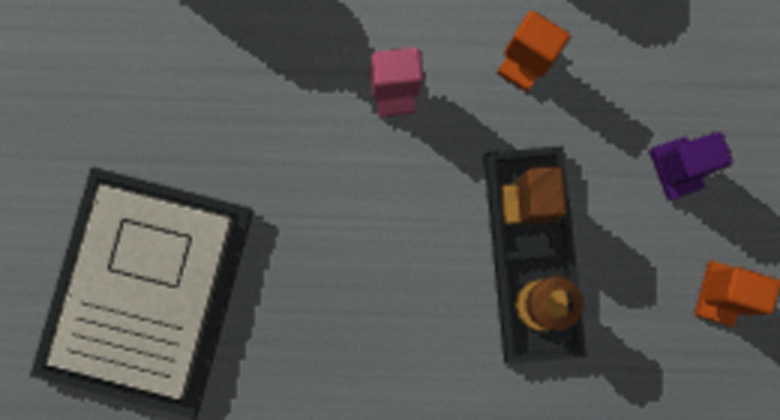

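The crop confirms it. The brown wooden block with the rectangular brass foot sits in the upper (+x) bay at about px (371,225). The round stamp is in the other bay, and the coloured ones are loose outside the rack. The frame is at about px (240,244), toward the stand's +x end. I'll pass over the stand first for a close look at the frame.

>>> play_rows --commands '[{"fingers": -1,"tx": 0,"ty": 0.05,"tz": -0.069,"ax": 0,"ay": 0,"az": 0},{"fingers": -1,"tx": 0,"ty": 0.1,"tz": -0.137,"ax": 0,"ay": 0,"az": 0},{"fingers": -1,"tx": 0,"ty": 0.15,"tz": -0.206,"ax": 0,"ay": 0,"az": 0},{"fingers": -1,"tx": 0,"ty": 0.15,"tz": -0.206,"ax": 0,"ay": 0,"az": 0},{"fingers": -1,"tx": 0,"ty": 0.15,"tz": -0.206,"ax": 0,"ay": 0,"az": 0}]'

```text
time_s: 1.12
tcp_pos: [0.3129, 0.432, 0.2111]
ee_rot: [[-0.0, -0.324, -0.946], [-0.001, -0.946, 0.324], [-1.0, 0.001, -0.0]]
wrist_force: [0.5, 0.3, 0.7]
gripper_width: 0.999
```

>>> play_rows --commands '[{"fingers": -1,"tx": 0,"ty": 0.3,"tz": -0.412,"ax": 0,"ay": 0,"az": 0},{"fingers": -1,"tx": 0,"ty": 0.3,"tz": -0.412,"ax": 0,"ay": 0,"az": 0},{"fingers": -1,"tx": 0,"ty": 0.3,"tz": -0.412,"ax": 0,"ay": 0,"az": 0},{"fingers": -1,"tx": 0,"ty": 0.3,"tz": -0.412,"ax": 0,"ay": 0,"az": 0},{"fingers": -1,"tx": 0,"ty": 0.3,"tz": -0.412,"ax": 0,"ay": 0,"az": 0}]'

```text
time_s: 1.53
tcp_pos: [0.4322, 0.263, 0.2112]
ee_rot: [[0.001, -0.322, -0.947], [0.001, -0.947, 0.322], [-1.0, -0.001, -0.0]]
wrist_force: [0.1, 1.2, 0.4]
gripper_width: 1.002
```

>>> play_rows --commands '[{"fingers": -1,"tx": 0,"ty": 0.13,"tz": -0.18,"ax": -0.038,"ay": 0,"az": 0},{"fingers": -1,"tx": 0,"ty": 0.13,"tz": -0.18,"ax": -0.038,"ay": 0,"az": 0},{"fingers": -1,"tx": 0,"ty": 0.13,"tz": -0.18,"ax": -0.038,"ay": 0,"az": 0},{"fingers": -1,"tx": 0,"ty": 0.13,"tz": -0.18,"ax": -0.038,"ay": 0,"az": 0},{"fingers": -1,"tx": 0,"ty": 0.13,"tz": -0.18,"ax": -0.038,"ay": 0,"az": 0}]'

```text
time_s: 1.95
tcp_pos: [0.5304, 0.1242, 0.2107]
ee_rot: [[0.001, -0.214, -0.977], [-0.001, -0.977, 0.214], [-1.0, 0.001, -0.001]]
wrist_force: [0.3, 0.3, 0.7]
gripper_width: 1.0
```

>>> play_rows --commands '[{"fingers": -1,"tx": 0,"ty": 0,"tz": 0,"ax": 0,"ay": 0,"az": 0},{"fingers": -1,"tx": 0,"ty": 0,"tz": 0,"ax": 0,"ay": 0,"az": 0}]'

```text
time_s: 2.12
tcp_pos: [0.5277, 0.1286, 0.2106]
ee_rot: [[-0.0, -0.209, -0.978], [0.0, -0.978, 0.209], [-1.0, -0.0, 0.0]]
wrist_force: [-0.7, -0.4, 0.9]
gripper_width: 1.001
```

```bash
cat >> h.py <<'E'
def wray(c,s,uv):
    "world origin and direction of a wrist pixel"
    M=np.array(c["mount"]);T=np.array(s["ee_rot"]);p=np.array(s["tcp_pos"])
    x=(uv[0]-c["cx"])/c["fx"];y=(uv[1]-c["cy"])/c["fy"];th=np.hypot(x,y)
    d=np.array([np.sin(th)*x/th,np.sin(th)*y/th,np.cos(th)]) if th>1e-9 else np.array([0,0,1.])
    return T@M[:3,3]+p, T@M[:3,:3]@d
def wplane(c,s,uv,z):
    o,d=wray(c,s,uv);return o+d*(z-o[2])/d[2]
def wpix(c,s,X):
    M=np.array(c["mount"]);T=np.array(s["ee_rot"]);p=np.array(s["tcp_pos"])
    q=M[:3,:3].T@(T.T@(np.array(X)-p)-M[:3,3]);rr=np.hypot(q[0],q[1]);th=np.arctan2(rr,q[2])
    return [c["cx"]+c["fx"]*th*q[0]/rr,c["cy"]+c["fy"]*th*q[1]/rr]
def ortho(c,s,x0,x1,y0,y1,z,mm=0.5):
    "rectified view: rows along -x, columns along -y"
    xs=np.arange(x1,x0,-mm/1e3);ys=np.arange(y1,y0,-mm/1e3)
    m=np.array([[wpix(c,s,(x,y,z)) for y in ys] for x in xs],np.float32)
    return cv2.remap(np.ascontiguousarray(c["image"]),m,None,cv2.INTER_CUBIC)
E
python3 - <<'E'
from h import *
import pickle
s=r.sense();c=viewer.capture("wrist");pickle.dump((s,c),open("w1.pkl","wb"))
print(s["time_s"],s["tcp_pos"],c["fx"],np.round(c["mount"],3).tolist())
save(c,"c.png")
save({"image":ortho(c,s,.42,.62,.04,.22,.03,.5)},"c2.png",s=1.5)
E
```

```text
2.1167 [0.52766976 0.12858754 0.21059714] 309.70691628693146 [[-0.0, -0.27, 0.963, -0.174], [1.0, -0.0, 0.0, 0.0], [0.0, 0.963, 0.27, -0.074], [0.0, 0.0, 0.0, 1.0]]
```

View pics/c2.png

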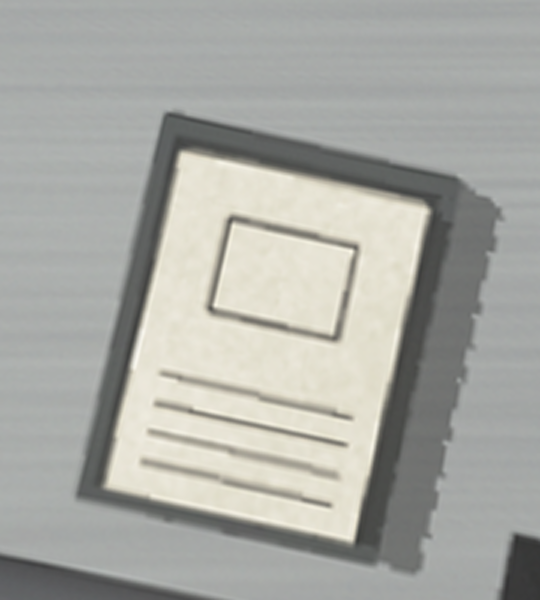

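The rectified wrist view shows the frame cleanly, with corners at (230,217), (357,245), (339,338) and (209,310). The ruled lines are at the other end. Next I'll fit the corners numerically.

Run:
```python
from h import *
import pickle
s,c=pickle.load(open("w1.pkl","rb"))
for z in(.022,.029,.036):
    im=cv2.cvtColor(ortho(c,s,.42,.62,.04,.22,z,.25),cv2.COLOR_RGB2GRAY)
    th=cv2.adaptiveThreshold(im,255,0,cv2.THRESH_BINARY,61,15)
    out=[]
    cs,_=cv2.findContours(th,cv2.RETR_LIST,2)
    for q in cs+tuple():
        (cx,cy),(w,h),a=cv2.minAreaRect(q)
        if 26<min(w,h)*.25<38 and 36<max(w,h)*.25<50: out.append((round(.62-cy*.25e-3,4),round(.22-cx*.25e-3,4),round(w*.25,1),round(h*.25,1),round(a,1),cv2.contourArea(q)*.0625))
    bw=(im>150).astype(np.uint8)
    cs,_=cv2.findContours(bw,0,2);(cx,cy),(w,h),a=cv2.minAreaRect(max(cs,key=cv2.contourArea))
    print(z,out,"pad",.62-cy*.25e-3,.22-cx*.25e-3,w*.25,h*.25,a)
```

```text
0.022 [(0.5257, 0.126, 42.4, 30.0, 13.0, 1218.8125), (0.5258, 0.1261, 48.8, 36.4, 12.5, 1717.75)] pad 0.5201250152587891 0.13012501525878906 179.74996948242188 199.74996948242188 0.0
0.029 [(0.5271, 0.1258, 41.6, 29.4, 12.8, 1171.09375), (0.5272, 0.1259, 47.9, 35.8, 12.5, 1653.125)] pad 0.520125 0.130125 199.75 179.75 90.0
0.036 [(0.5285, 0.1255, 40.8, 28.7, 12.8, 1124.28125), (0.5286, 0.1256, 46.9, 35.1, 12.6, 1590.65625)] pad 0.520125 0.130125 199.75 179.75 90.0
```

>>> play_rows --commands '[{"fingers": -1,"tx": 0,"ty": 0.3,"tz": -0.11,"ax": 0,"ay": 0,"az": 0},{"fingers": -1,"tx": 0,"ty": 0.3,"tz": -0.11,"ax": 0,"ay": 0,"az": 0},{"fingers": -1,"tx": 0,"ty": 0.3,"tz": -0.11,"ax": 0,"ay": 0,"az": 0},{"fingers": -1,"tx": 0,"ty": 0.3,"tz": -0.11,"ax": 0,"ay": 0,"az": 0},{"fingers": -1,"tx": 0,"ty": 0.3,"tz": -0.11,"ax": 0,"ay": 0,"az": 0}]'

```text
time_s: 2.58
tcp_pos: [0.5572, -0.0771, 0.2113]
ee_rot: [[0.001, -0.204, -0.979], [0.0, -0.979, 0.204], [-1.0, -0.0, -0.001]]
wrist_force: [0.2, 0.2, 0.4]
gripper_width: 0.997
```

>>> play_rows --commands '[{"fingers": -1,"tx": 0,"ty": 0.03,"tz": -0.013,"ax": -0.1,"ay": 0,"az": 0},{"fingers": -1,"tx": 0,"ty": 0.03,"tz": -0.013,"ax": -0.1,"ay": 0,"az": 0},{"fingers": -1,"tx": 0,"ty": 0.03,"tz": -0.013,"ax": -0.1,"ay": 0,"az": 0},{"fingers": -0.2,"tx": 0,"ty": 0.03,"tz": -0.013,"ax": -0.1,"ay": 0,"az": 0},{"fingers": -0.2,"tx": 0,"ty": 0.03,"tz": -0.013,"ax": -0.1,"ay": 0,"az": 0}]'

```text
time_s: 3.0
tcp_pos: [0.5621, -0.1, 0.2109]
ee_rot: [[0.0, 0.105, -0.994], [0.0, -0.994, -0.105], [-1.0, -0.0, -0.0]]
wrist_force: [0.3, -0.1, 0.4]
gripper_width: 0.92
```

>>> play_rows --commands '[{"fingers": -0.2,"tx": 0,"ty": 0,"tz": 0,"ax": 0,"ay": 0,"az": 0},{"fingers": -0.2,"tx": 0,"ty": 0,"tz": 0,"ax": 0,"ay": 0,"az": 0}]'

```text
time_s: 3.17
tcp_pos: [0.5621, -0.1004, 0.2109]
ee_rot: [[0.0, 0.105, -0.994], [0.0, -0.994, -0.105], [-1.0, -0.0, -0.0]]
wrist_force: [-0.7, -0.2, 0.2]
gripper_width: 0.785
```

Run:
```python
from h import *
import pickle
s=r.sense();c=viewer.capture("wrist");pickle.dump((s,c),open("w2.pkl","wb"))
print(s["time_s"],s["tcp_pos"],np.round(s["ee_rot"],3).tolist())
save({"image":ortho(c,s,.44,.64,-.22,-.03,.081,.5)},"d.png",s=1.5)
```

```text
3.1667 [ 0.56212267 -0.1003972   0.21092544] [[0.0, 0.105, -0.994], [0.0, -0.994, -0.105], [-1.0, -0.0, -0.0]]
```

View pics/d.png

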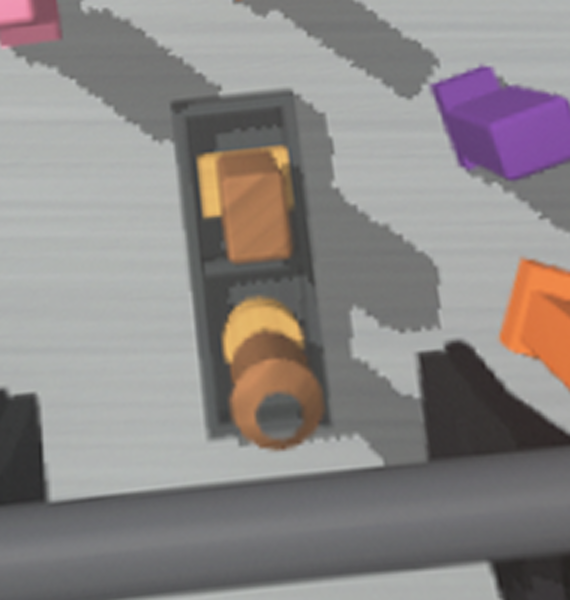

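The wrist view shows the stamp's handle top at about (257,215), with its brass foot behind it, and the round stamp at (277,400). I'll look closer to get the handle edges, and project the top camera to compare.

Run:
```python
from h import *
import pickle
s,c=pickle.load(open("w2.pkl","rb"))
im=ortho(c,s,.54,.61,-.14,-.08,.081,.2)
im=cv2.convertScaleAbs(im,alpha=1.2)
im=cv2.resize(im,None,fx=1.6,fy=1.6,interpolation=cv2.INTER_CUBIC)
# top cam ortho for comparison
a=viewer.capture("top");R=np.array(a["R"]);t=np.array(a["t"])
xs=np.arange(.61,.54,-.0002);ys=np.arange(-.08,-.14,-.0002)
m=np.zeros((len(xs),len(ys),2),np.float32)
for i,x in enumerate(xs):
  for j,y in enumerate(ys):
    q=R@[x,y,.081]+t;m[i,j]=a["fx"]*q[0]/q[2]+a["cx"],a["fy"]*q[1]/q[2]+a["cy"]
b=cv2.resize(cv2.remap(np.ascontiguousarray(a["image"]),m,None,cv2.INTER_CUBIC),(im.shape[1],im.shape[0]))
save({"image":np.hstack([im,b])[:,:]},"e.png",s=.8)
print(im.shape,"px/mm",8*.8)
```

```text
(560, 482, 3) px/mm 6.4
```

View pics/e.png

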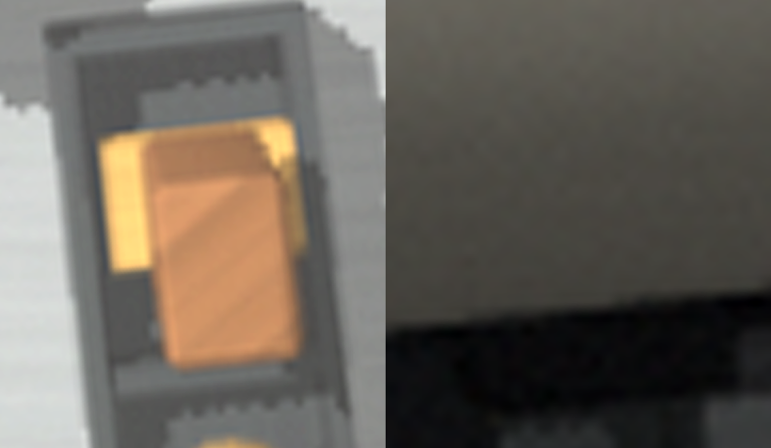

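The handle-top centre is at about (228,271) in the left half, which gives world (0.5677, -0.1156) and a yaw of about 5.5°. The top camera (right half) is blocked by the arm. I'll descend in two stages.

>>> play_rows --commands '[{"fingers": -0.2,"tx": 0.05,"ty": 0.02,"tz": -0.005,"ax": 0,"ay": 0,"az": 0},{"fingers": -0.2,"tx": 0.08,"ty": 0.02,"tz": -0.005,"ax": 0,"ay": 0,"az": 0},{"fingers": -0.2,"tx": 0.11,"ty": 0.02,"tz": -0.005,"ax": 0,"ay": 0,"az": 0},{"fingers": -0.2,"tx": 0.11,"ty": 0.02,"tz": -0.005,"ax": 0,"ay": 0,"az": 0},{"fingers": -0.2,"tx": 0.11,"ty": 0.02,"tz": -0.005,"ax": 0,"ay": 0,"az": 0}]'

```text
time_s: 3.68
tcp_pos: [0.5669, -0.116, 0.1276]
ee_rot: [[-0.003, 0.105, -0.994], [-0.001, -0.994, -0.105], [-1.0, 0.0, 0.003]]
wrist_force: [0.4, 0.7, 1.5]
gripper_width: 0.602
```

Run:
```python
from h import *
s=r.sense();c=viewer.capture("wrist")
print(s["time_s"],s["tcp_pos"],np.round(s["ee_rot"],3).tolist(),s["gripper_width"])
save(c,"f.png")
```

```text
3.6833 [ 0.56693523 -0.11599691  0.12760306] [[-0.003, 0.105, -0.994], [-0.001, -0.994, -0.105], [-1.0, 0.0, 0.003]] 0.6015485981261488
```

View pics/f.png

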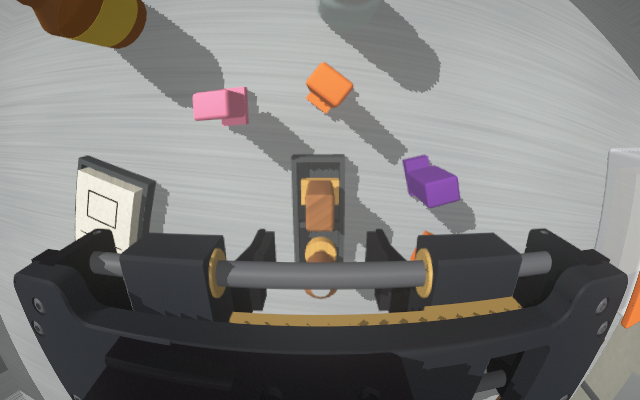

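The stamp (column 320) is centred between the fingertips (272 and 370), so I'll go down and grip.

>>> play_rows --commands '[{"fingers": -0.2,"tx": 0.03,"ty": 0,"tz": 0,"ax": 0,"ay": 0,"az": 0},{"fingers": -0.2,"tx": 0.06,"ty": 0,"tz": 0,"ax": 0,"ay": 0,"az": 0},{"fingers": -0.2,"tx": 0.085,"ty": 0,"tz": 0,"ax": 0,"ay": 0,"az": 0},{"fingers": -0.2,"tx": 0.097,"ty": 0,"tz": 0,"ax": 0,"ay": 0,"az": 0},{"fingers": -0.2,"tx": 0.097,"ty": 0,"tz": 0,"ax": 0,"ay": 0,"az": 0}]'

```text
time_s: 4.15
tcp_pos: [0.5672, -0.1158, 0.0551]
ee_rot: [[-0.001, 0.105, -0.995], [-0.0, -0.995, -0.105], [-1.0, -0.0, 0.001]]
wrist_force: [-0.7, 0.5, -0.6]
gripper_width: 0.595
```

>>> play_rows --commands '[{"fingers": 0,"tx": 0,"ty": 0,"tz": 0,"ax": 0,"ay": 0,"az": 0},{"fingers": 0.2,"tx": 0,"ty": 0,"tz": 0,"ax": 0,"ay": 0,"az": 0},{"fingers": 0.4,"tx": 0,"ty": 0,"tz": 0,"ax": 0,"ay": 0,"az": 0},{"fingers": 0.6,"tx": 0,"ty": 0,"tz": 0,"ax": 0,"ay": 0,"az": 0},{"fingers": 1,"tx": 0,"ty": 0,"tz": 0,"ax": 0,"ay": 0,"az": 0}]'

```text
time_s: 4.57
tcp_pos: [0.5679, -0.116, 0.0564]
ee_rot: [[0.002, 0.105, -0.995], [0.0, -0.995, -0.105], [-1.0, 0.0, -0.002]]
wrist_force: [0.7, 0.3, -0.2]
gripper_width: 0.304
```

>>> play_rows --commands '[{"fingers": 1,"tx": 0,"ty": 0,"tz": 0,"ax": 0,"ay": 0,"az": 0},{"fingers": 1,"tx": 0,"ty": 0,"tz": 0,"ax": 0,"ay": 0,"az": 0},{"fingers": 1,"tx": 0,"ty": 0,"tz": 0,"ax": 0,"ay": 0,"az": 0},{"fingers": 1,"tx": 0,"ty": 0,"tz": 0,"ax": 0,"ay": 0,"az": 0},{"fingers": 1,"tx": 0,"ty": 0,"tz": 0,"ax": 0,"ay": 0,"az": 0}]'

```text
time_s: 4.98
tcp_pos: [0.5678, -0.1159, 0.056]
ee_rot: [[0.001, 0.105, -0.994], [-0.0, -0.994, -0.105], [-1.0, 0.0, -0.001]]
wrist_force: [-0.2, 0.7, 5.9]
gripper_width: 0.247
```

Gripped: the opening is 0.247, which is 21.5 mm. Next I lift and move over the frame.

>>> play_rows --commands '[{"fingers": 1,"tx": -0.015,"ty": 0,"tz": 0,"ax": 0,"ay": 0,"az": 0},{"fingers": 1,"tx": -0.04,"ty": 0,"tz": 0,"ax": 0,"ay": 0,"az": 0},{"fingers": 1,"tx": -0.075,"ty": 0,"tz": 0,"ax": 0,"ay": 0,"az": 0},{"fingers": 1,"tx": -0.105,"ty": 0,"tz": 0,"ax": 0,"ay": 0,"az": 0},{"fingers": 1,"tx": -0.125,"ty": 0,"tz": 0,"ax": 0,"ay": 0,"az": 0}]'

```text
time_s: 5.4
tcp_pos: [0.5676, -0.1161, 0.1504]
ee_rot: [[0.001, 0.104, -0.995], [-0.0, -0.995, -0.104], [-1.0, 0.0, -0.001]]
wrist_force: [-0.2, 0.6, -1.6]
gripper_width: 0.247
```

>>> play_rows --commands '[{"fingers": 1,"tx": 0,"ty": -0.02,"tz": 0.001,"ax": 0,"ay": 0,"az": 0},{"fingers": 1,"tx": 0,"ty": -0.05,"tz": 0.003,"ax": 0,"ay": 0,"az": 0},{"fingers": 1,"tx": 0,"ty": -0.085,"tz": 0.005,"ax": 0,"ay": 0,"az": 0},{"fingers": 1,"tx": 0,"ty": -0.125,"tz": 0.008,"ax": 0,"ay": 0,"az": 0},{"fingers": 1,"tx": 0,"ty": -0.165,"tz": 0.01,"ax": 0,"ay": 0,"az": 0}]'

```text
time_s: 5.82
tcp_pos: [0.5456, 0.007, 0.1479]
ee_rot: [[-0.003, 0.103, -0.995], [-0.0, -0.995, -0.103], [-1.0, -0.0, 0.003]]
wrist_force: [0.7, 0.0, -2.1]
gripper_width: 0.248
```

>>> play_rows --commands '[{"fingers": 1,"tx": 0,"ty": -0.04,"tz": 0.002,"ax": 0.025,"ay": 0,"az": 0},{"fingers": 1,"tx": 0,"ty": -0.08,"tz": 0.005,"ax": 0.055,"ay": 0,"az": 0},{"fingers": 1,"tx": 0,"ty": -0.12,"tz": 0.007,"ax": 0.085,"ay": 0,"az": 0},{"fingers": 1,"tx": 0,"ty": -0.148,"tz": 0.009,"ax": 0.1035,"ay": 0,"az": 0},{"fingers": 1,"tx": 0,"ty": -0.161,"tz": 0.0096,"ax": 0.1035,"ay": 0,"az": 0}]'

```text
time_s: 6.23
tcp_pos: [0.526, 0.1277, 0.1481]
ee_rot: [[-0.002, -0.218, -0.976], [-0.0, -0.976, 0.218], [-1.0, 0.001, 0.002]]
wrist_force: [0.4, -0.8, -2.0]
gripper_width: 0.247
```

>>> play_rows --commands '[{"fingers": 1,"tx": 0.02,"ty": 0,"tz": 0,"ax": 0,"ay": 0,"az": 0},{"fingers": 1,"tx": 0.03,"ty": 0,"tz": 0,"ax": 0,"ay": 0,"az": 0},{"fingers": 1,"tx": 0.03,"ty": 0,"tz": 0,"ax": 0,"ay": 0,"az": 0},{"fingers": 1,"tx": 0.03,"ty": 0,"tz": 0,"ax": 0,"ay": 0,"az": 0}]'

```text
time_s: 6.57
tcp_pos: [0.5266, 0.1246, 0.1257]
ee_rot: [[-0.002, -0.219, -0.976], [-0.001, -0.976, 0.219], [-1.0, 0.002, 0.002]]
wrist_force: [1.1, 0.0, -1.1]
gripper_width: 0.251
```

Run:
```python
from h import *
import pickle
s=r.sense();c=viewer.capture("wrist");pickle.dump((s,c),open("w3.pkl","wb"))
R=np.array(s["ee_rot"]);print(s["time_s"],s["tcp_pos"],R.round(4).tolist(),s["wrist_force"],s["gripper_width"],"yaw of stamp",np.degrees(np.arctan2(R[0,1],-R[1,1])))
u=wpix(c,s,(.5275,.1258,.03));print(u)
u=[int(v) for v in u];save(c,"g.png",(u[0]-110,u[1]-90,u[0]+110,u[1]+75),3.6)
print(u)
```

```text
6.5667 [0.52662975 0.12460093 0.12574189] [[-0.0025, -0.2191, -0.9757], [-0.0015, -0.9757, 0.2191], [-1.0, 0.002, 0.0021]] [ 1.07705065  0.04429687 -1.14227036] 0.2507560396549581 yaw of stamp -12.653506048833032
[np.float64(318.18479984392826), np.float64(196.25549106554368)]
[318, 196]
```

View pics/g.png

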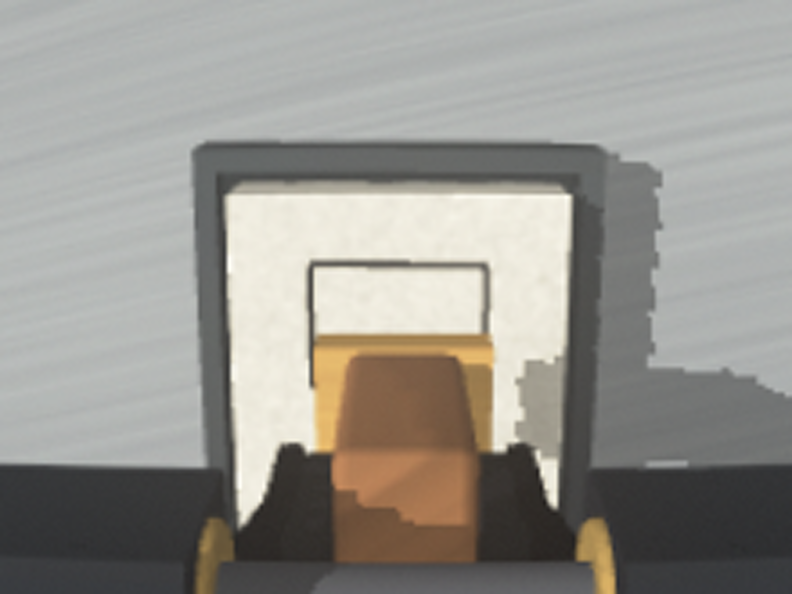

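Held upright and square to the frame. The frame centre is at column 399 and the foot at about 404, so it is about 1 mm off sideways. I'll lower closer, correct, and recheck.

>>> play_rows --commands '[{"fingers": 1,"tx": 0.01,"ty": -0.002,"tz": -0.001,"ax": 0,"ay": 0,"az": 0},{"fingers": 1,"tx": 0.025,"ty": -0.002,"tz": -0.001,"ax": 0,"ay": 0,"az": 0},{"fingers": 1,"tx": 0.037,"ty": -0.002,"tz": -0.001,"ax": 0,"ay": 0,"az": 0},{"fingers": 1,"tx": 0.041,"ty": -0.002,"tz": -0.001,"ax": 0,"ay": 0,"az": 0},{"fingers": 1,"tx": 0.041,"ty": -0.002,"tz": -0.001,"ax": 0,"ay": 0,"az": 0}]'

```text
time_s: 7.03
tcp_pos: [0.5277, 0.1264, 0.0949]
ee_rot: [[-0.002, -0.219, -0.976], [-0.001, -0.976, 0.219], [-1.0, 0.002, 0.002]]
wrist_force: [-0.6, 0.3, -3.0]
gripper_width: 0.249
```

>>> play_rows --commands '[{"fingers": 1,"tx": 0,"ty": 0,"tz": 0,"ax": 0,"ay": 0,"az": 0},{"fingers": 1,"tx": 0,"ty": 0,"tz": 0,"ax": 0,"ay": 0,"az": 0}]'

```text
time_s: 7.2
tcp_pos: [0.5288, 0.1271, 0.0965]
ee_rot: [[0.001, -0.218, -0.976], [0.0, -0.976, 0.218], [-1.0, -0.001, -0.001]]
wrist_force: [-0.7, 0.3, -1.9]
gripper_width: 0.251
```

Run:
```python
from h import *
import pickle
s=r.sense();c=viewer.capture("wrist");pickle.dump((s,c),open("w4.pkl","wb"))
T=np.array(s["ee_rot"]);p=np.array(s["tcp_pos"]);print(s["time_s"],p,s["wrist_force"],s["gripper_width"])
# predicted foot front corners (bottom,top), tool coords: x down
for dz in(.051,.039):
  print(dz,[np.round(wpix(c,s,p+T@[dz,y,-.012]),1).tolist() for y in(-.018,.018)])
for z in(.025,.030,.035):
  a=np.radians(-12.6);X=np.array([np.cos(a),np.sin(a)]);Y=np.array([-X[1],X[0]])
  print(z,[np.round(wpix(c,s,[*(np.array([.5275,.1258])+.016*X+k*.022*Y),z]),1).tolist() for k in(1,-1)])
save(c,"i.png",(248,150,398,250),5)
```

```text
7.2 [0.52880724 0.12711015 0.09653164] [-0.65173635  0.3058805  -1.87039577] 0.25105634464805043
0.051 [[296.0, 197.4], [343.7, 197.3]]
0.039 [[294.7, 201.8], [345.0, 201.8]]
0.025 [[294.9, 187.3], [348.8, 187.2]]
0.03 [[294.4, 188.7], [349.3, 188.7]]
0.035 [[293.9, 190.2], [349.9, 190.2]]
```

View pics/i.png

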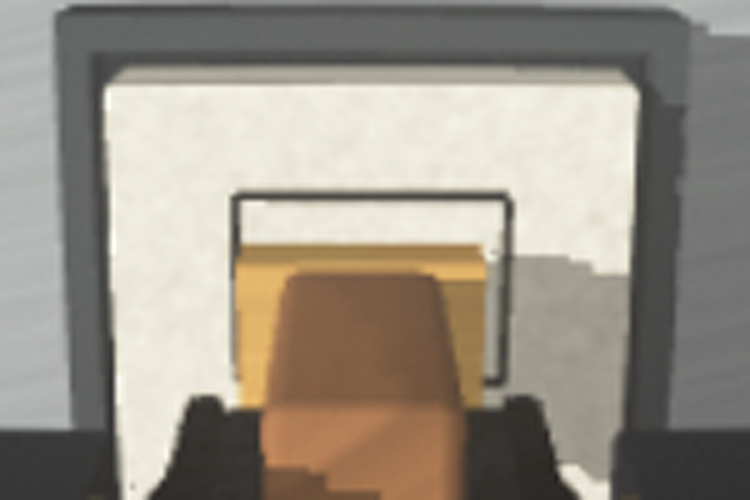

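From this view the foot centre is at column 320.2 px and the frame centre at 322.3 px (full-image pixels). That is 1.7 mm in tool y, and the pose readings agree. I'll correct it while still clear of the pad.

>>> play_rows --commands '[{"fingers": 1,"tx": 0.002,"ty": 0.0022,"tz": 0.0005,"ax": 0,"ay": 0,"az": 0},{"fingers": 1,"tx": 0.005,"ty": 0.0022,"tz": 0.0005,"ax": 0,"ay": 0,"az": 0},{"fingers": 1,"tx": 0.007,"ty": 0.0022,"tz": 0.0005,"ax": 0,"ay": 0,"az": 0},{"fingers": 1,"tx": 0.007,"ty": 0.0022,"tz": 0.0005,"ax": 0,"ay": 0,"az": 0},{"fingers": 1,"tx": 0.007,"ty": 0.0022,"tz": 0.0005,"ax": 0,"ay": 0,"az": 0}]'

```text
time_s: 7.67
tcp_pos: [0.5275, 0.1254, 0.0906]
ee_rot: [[-0.0, -0.219, -0.976], [-0.0, -0.976, 0.219], [-1.0, 0.0, 0.0]]
wrist_force: [-0.4, 0.1, -2.1]
gripper_width: 0.25
```

>>> play_rows --commands '[{"fingers": 1,"tx": 0,"ty": 0,"tz": 0,"ax": 0,"ay": 0,"az": 0},{"fingers": 1,"tx": 0,"ty": 0,"tz": 0,"ax": 0,"ay": 0,"az": 0},{"fingers": 1,"tx": 0,"ty": 0,"tz": 0,"ax": 0,"ay": 0,"az": 0}]'

```text
time_s: 7.92
tcp_pos: [0.5277, 0.1255, 0.0908]
ee_rot: [[0.0, -0.219, -0.976], [0.0, -0.976, 0.219], [-1.0, -0.0, -0.0]]
wrist_force: [-0.8, -0.5, -2.0]
gripper_width: 0.245
```

Run:
```python
from h import *
s=r.sense();c=viewer.capture("wrist")
print(s["time_s"],s["tcp_pos"],s["wrist_force"],s["gripper_width"])
save(c,"j.png",(248,150,398,250),5)
```

```text
7.9167 [0.52765021 0.12546768 0.09082937] [-0.78156634 -0.53106115 -2.01322417] 0.24524678860851504
```

View pics/j.png

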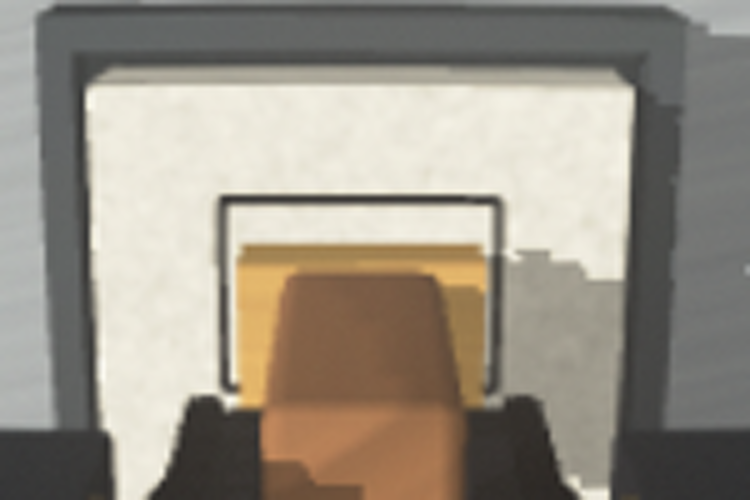

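Run:
```python
from h import *
s=r.sense();c=viewer.capture("wrist");print(s["tcp_pos"][2])
T=np.array(s["ee_rot"]);p=np.array(s["tcp_pos"])
f=lambda u,v,z:(T.T@(wplane(c,s,(u,v),z)-p)).round(4)[1:]
print("foot front bottom",f(320,199,p[2]-.051),"top",f(320,202.4,p[2]-.039))
for z in(.026,.03,.034): print(z,"frame front",f(320,190,z),"back",f(320,227.6,z),"L",f(292.8,205,z),"R",f(347.2,205,z))
```

```text
0.09082248310182359
foot front bottom [ 0.0001 -0.0107] top [ 0.0001 -0.0115]
0.026 frame front [ 0.0001 -0.0143] back [0.0001 0.0176] L [-0.0218 -0.0018] R [ 0.022  -0.0018]
0.03 frame front [ 0.0001 -0.0153] back [0.0001 0.0161] L [-0.0215 -0.003 ] R [ 0.0217 -0.003 ]
0.034 frame front [ 0.0001 -0.0163] back [0.0001 0.0146] L [-0.0211 -0.0042] R [ 0.0213 -0.0042]
```

Sideways, the foot (centre 361.5) sits in the frame (centre 360). Fore and aft it is within about 0.8 mm. Now I feel for the pad.

>>> play_rows --commands '[{"fingers": 1,"tx": 0.002,"ty": 0,"tz": 0,"ax": 0,"ay": 0,"az": 0},{"fingers": 1,"tx": 0.004,"ty": 0,"tz": 0,"ax": 0,"ay": 0,"az": 0},{"fingers": 1,"tx": 0.006,"ty": 0,"tz": 0,"ax": 0,"ay": 0,"az": 0},{"fingers": 1,"tx": 0.006,"ty": 0,"tz": 0,"ax": 0,"ay": 0,"az": 0}]'

```text
time_s: 8.35
tcp_pos: [0.5272, 0.1253, 0.0858]
ee_rot: [[-0.001, -0.219, -0.976], [-0.0, -0.976, 0.219], [-1.0, 0.001, 0.001]]
wrist_force: [0.6, -0.2, -2.1]
gripper_width: 0.25
```

>>> play_rows --commands '[{"fingers": 1,"tx": 0.001,"ty": 0,"tz": 0,"ax": 0,"ay": 0,"az": 0},{"fingers": 1,"tx": 0.002,"ty": 0,"tz": 0,"ax": 0,"ay": 0,"az": 0},{"fingers": 1,"tx": 0.0025,"ty": 0,"tz": 0,"ax": 0,"ay": 0,"az": 0},{"fingers": 1,"tx": 0.0025,"ty": 0,"tz": 0,"ax": 0,"ay": 0,"az": 0}]'

```text
time_s: 8.68
tcp_pos: [0.5275, 0.1254, 0.0843]
ee_rot: [[-0.0, -0.219, -0.976], [-0.0, -0.976, 0.219], [-1.0, 0.0, 0.0]]
wrist_force: [0.3, 0.5, -1.8]
gripper_width: 0.247
```

>>> play_rows --commands '[{"fingers": 1,"tx": 0.001,"ty": 0,"tz": 0,"ax": 0,"ay": 0,"az": 0},{"fingers": 1,"tx": 0.002,"ty": 0,"tz": 0,"ax": 0,"ay": 0,"az": 0},{"fingers": 1,"tx": 0.0025,"ty": 0,"tz": 0,"ax": 0,"ay": 0,"az": 0},{"fingers": 1,"tx": 0.0025,"ty": 0,"tz": 0,"ax": 0,"ay": 0,"az": 0}]'

```text
time_s: 9.02
tcp_pos: [0.5275, 0.1254, 0.0824]
ee_rot: [[-0.0, -0.219, -0.976], [-0.0, -0.976, 0.219], [-1.0, 0.0, 0.0]]
wrist_force: [0.6, -0.0, -1.4]
gripper_width: 0.247
```

>>> play_rows --commands '[{"fingers": 1,"tx": 0.001,"ty": 0,"tz": 0,"ax": 0,"ay": 0,"az": 0},{"fingers": 1,"tx": 0.002,"ty": 0,"tz": 0,"ax": 0,"ay": 0,"az": 0},{"fingers": 1,"tx": 0.0025,"ty": 0,"tz": 0,"ax": 0,"ay": 0,"az": 0},{"fingers": 1,"tx": 0.0025,"ty": 0,"tz": 0,"ax": 0,"ay": 0,"az": 0}]'

```text
time_s: 9.35
tcp_pos: [0.5275, 0.1254, 0.0805]
ee_rot: [[-0.0, -0.219, -0.976], [-0.0, -0.976, 0.219], [-1.0, 0.0, 0.0]]
wrist_force: [-0.3, 0.7, -2.8]
gripper_width: 0.25
```

>>> play_rows --commands '[{"fingers": 1,"tx": 0.001,"ty": 0,"tz": 0,"ax": 0,"ay": 0,"az": 0},{"fingers": 1,"tx": 0.002,"ty": 0,"tz": 0,"ax": 0,"ay": 0,"az": 0},{"fingers": 1,"tx": 0.0025,"ty": 0,"tz": 0,"ax": 0,"ay": 0,"az": 0},{"fingers": 1,"tx": 0.0025,"ty": 0,"tz": 0,"ax": 0,"ay": 0,"az": 0}]'

```text
time_s: 9.68
tcp_pos: [0.5277, 0.1255, 0.079]
ee_rot: [[0.0, -0.218, -0.976], [0.0, -0.976, 0.218], [-1.0, -0.0, -0.0]]
wrist_force: [-0.7, 0.1, 0.8]
gripper_width: 0.25
```

>>> play_rows --commands '[{"fingers": 1,"tx": 0.0007,"ty": 0,"tz": 0,"ax": 0,"ay": 0,"az": 0},{"fingers": 1,"tx": 0.0013,"ty": 0,"tz": 0,"ax": 0,"ay": 0,"az": 0},{"fingers": 1,"tx": 0.0013,"ty": 0,"tz": 0,"ax": 0,"ay": 0,"az": 0},{"fingers": 1,"tx": 0.0013,"ty": 0,"tz": 0,"ax": 0,"ay": 0,"az": 0}]'

```text
time_s: 10.02
tcp_pos: [0.5278, 0.1255, 0.0783]
ee_rot: [[0.001, -0.218, -0.976], [0.0, -0.976, 0.218], [-1.0, -0.0, -0.001]]
wrist_force: [-1.2, 0.0, 3.2]
gripper_width: 0.25
```

>>> play_rows --commands '[{"fingers": 1,"tx": 0.0007,"ty": 0,"tz": 0,"ax": 0,"ay": 0,"az": 0},{"fingers": 1,"tx": 0.0013,"ty": 0,"tz": 0,"ax": 0,"ay": 0,"az": 0},{"fingers": 1,"tx": 0.0017,"ty": 0,"tz": 0,"ax": 0,"ay": 0,"az": 0},{"fingers": 1,"tx": 0.0017,"ty": 0,"tz": 0,"ax": 0,"ay": 0,"az": 0}]'

```text
time_s: 10.35
tcp_pos: [0.528, 0.1256, 0.0774]
ee_rot: [[0.001, -0.218, -0.976], [0.0, -0.976, 0.218], [-1.0, -0.0, -0.001]]
wrist_force: [-2.2, 0.2, 7.2]
gripper_width: 0.252
```

>>> play_rows --commands '[{"fingers": 1,"tx": 0.0007,"ty": 0,"tz": 0,"ax": 0,"ay": 0,"az": 0},{"fingers": 1,"tx": 0.0013,"ty": 0,"tz": 0,"ax": 0,"ay": 0,"az": 0},{"fingers": 1,"tx": 0.0019,"ty": 0,"tz": 0,"ax": 0,"ay": 0,"az": 0},{"fingers": 1,"tx": 0.0019,"ty": 0,"tz": 0,"ax": 0,"ay": 0,"az": 0}]'

```text
time_s: 10.68
tcp_pos: [0.5282, 0.1256, 0.0766]
ee_rot: [[0.002, -0.218, -0.976], [-0.0, -0.976, 0.218], [-1.0, -0.0, -0.002]]
wrist_force: [-2.9, 0.1, 11.1]
gripper_width: 0.251
```

>>> play_rows --commands '[{"fingers": 1,"tx": 0,"ty": 0,"tz": 0,"ax": 0,"ay": 0,"az": 0},{"fingers": 1,"tx": 0,"ty": 0,"tz": 0,"ax": 0,"ay": 0,"az": 0}]'

```text
time_s: 10.85
tcp_pos: [0.5282, 0.1256, 0.0767]
ee_rot: [[0.002, -0.218, -0.976], [0.0, -0.976, 0.218], [-1.0, -0.0, -0.002]]
wrist_force: [-2.2, -0.4, 10.1]
gripper_width: 0.253
```

About 12.5 N net of the stamp's weight. I'll add a touch more and hold.

>>> play_rows --commands '[{"fingers": 1,"tx": 0.0006,"ty": 0,"tz": 0,"ax": 0,"ay": 0,"az": 0},{"fingers": 1,"tx": 0.0006,"ty": 0,"tz": 0,"ax": 0,"ay": 0,"az": 0},{"fingers": 1,"tx": 0.0006,"ty": 0,"tz": 0,"ax": 0,"ay": 0,"az": 0},{"fingers": 1,"tx": 0.0006,"ty": 0,"tz": 0,"ax": 0,"ay": 0,"az": 0},{"fingers": 1,"tx": 0.0006,"ty": 0,"tz": 0,"ax": 0,"ay": 0,"az": 0}]'

```text
time_s: 11.27
tcp_pos: [0.5282, 0.1256, 0.0765]
ee_rot: [[0.002, -0.218, -0.976], [0.0, -0.976, 0.218], [-1.0, -0.0, -0.002]]
wrist_force: [-3.8, 0.5, 12.1]
gripper_width: 0.25
```

>>> play_rows --commands '[{"fingers": 1,"tx": 0,"ty": 0,"tz": 0,"ax": 0,"ay": 0,"az": 0},{"fingers": 1,"tx": 0,"ty": 0,"tz": 0,"ax": 0,"ay": 0,"az": 0},{"fingers": 1,"tx": 0,"ty": 0,"tz": 0,"ax": 0,"ay": 0,"az": 0},{"fingers": 1,"tx": 0,"ty": 0,"tz": 0,"ax": 0,"ay": 0,"az": 0},{"fingers": 1,"tx": 0,"ty": 0,"tz": 0,"ax": 0,"ay": 0,"az": 0}]'

```text
time_s: 11.68
tcp_pos: [0.5282, 0.1256, 0.0765]
ee_rot: [[0.002, -0.218, -0.976], [0.0, -0.976, 0.218], [-1.0, -0.0, -0.002]]
wrist_force: [-2.3, 0.2, 11.2]
gripper_width: 0.249
```

>>> play_rows --commands '[{"fingers": 1,"tx": 0,"ty": 0,"tz": 0,"ax": 0,"ay": 0,"az": 0},{"fingers": 1,"tx": 0,"ty": 0,"tz": 0,"ax": 0,"ay": 0,"az": 0},{"fingers": 1,"tx": 0,"ty": 0,"tz": 0,"ax": 0,"ay": 0,"az": 0},{"fingers": 1,"tx": 0,"ty": 0,"tz": 0,"ax": 0,"ay": 0,"az": 0},{"fingers": 1,"tx": 0,"ty": 0,"tz": 0,"ax": 0,"ay": 0,"az": 0}]'

```text
time_s: 12.1
tcp_pos: [0.5282, 0.1256, 0.0765]
ee_rot: [[0.002, -0.218, -0.976], [0.0, -0.976, 0.218], [-1.0, -0.0, -0.002]]
wrist_force: [-2.8, -0.4, 11.1]
gripper_width: 0.249
```

>>> play_rows --commands '[{"fingers": 1,"tx": 0,"ty": 0,"tz": 0,"ax": 0,"ay": 0,"az": 0},{"fingers": 1,"tx": 0,"ty": 0,"tz": 0,"ax": 0,"ay": 0,"az": 0},{"fingers": 1,"tx": 0,"ty": 0,"tz": 0,"ax": 0,"ay": 0,"az": 0},{"fingers": 1,"tx": 0,"ty": 0,"tz": 0,"ax": 0,"ay": 0,"az": 0},{"fingers": 1,"tx": 0,"ty": 0,"tz": 0,"ax": 0,"ay": 0,"az": 0}]'

```text
time_s: 12.52
tcp_pos: [0.5282, 0.1256, 0.0764]
ee_rot: [[0.002, -0.218, -0.976], [0.0, -0.976, 0.218], [-1.0, -0.0, -0.002]]
wrist_force: [-4.1, -0.1, 10.9]
gripper_width: 0.246
```

>>> play_rows --commands '[{"fingers": 1,"tx": 0,"ty": 0,"tz": 0,"ax": 0,"ay": 0,"az": 0},{"fingers": 1,"tx": 0,"ty": 0,"tz": 0,"ax": 0,"ay": 0,"az": 0},{"fingers": 1,"tx": 0,"ty": 0,"tz": 0,"ax": 0,"ay": 0,"az": 0},{"fingers": 1,"tx": 0,"ty": 0,"tz": 0,"ax": 0,"ay": 0,"az": 0},{"fingers": 1,"tx": 0,"ty": 0,"tz": 0,"ax": 0,"ay": 0,"az": 0}]'

```text
time_s: 12.93
tcp_pos: [0.5282, 0.1256, 0.0765]
ee_rot: [[0.002, -0.218, -0.976], [0.0, -0.976, 0.218], [-1.0, -0.0, -0.002]]
wrist_force: [-3.8, 0.1, 10.9]
gripper_width: 0.249
```

>>> play_rows --commands '[{"fingers": 1,"tx": 0,"ty": 0,"tz": 0,"ax": 0,"ay": 0,"az": 0},{"fingers": 1,"tx": 0,"ty": 0,"tz": 0,"ax": 0,"ay": 0,"az": 0},{"fingers": 1,"tx": 0,"ty": 0,"tz": 0,"ax": 0,"ay": 0,"az": 0},{"fingers": 1,"tx": 0,"ty": 0,"tz": 0,"ax": 0,"ay": 0,"az": 0},{"fingers": 1,"tx": 0,"ty": 0,"tz": 0,"ax": 0,"ay": 0,"az": 0}]'

```text
time_s: 13.35
tcp_pos: [0.5282, 0.1256, 0.0764]
ee_rot: [[0.002, -0.218, -0.976], [0.0, -0.976, 0.218], [-1.0, -0.0, -0.002]]
wrist_force: [-4.5, 0.3, 11.4]
gripper_width: 0.249
```

Held at about 13.2 N net for over 2 s. Now straight up.

>>> play_rows --commands '[{"fingers": 1,"tx": -0.003,"ty": 0,"tz": 0,"ax": 0,"ay": 0,"az": 0},{"fingers": 1,"tx": -0.008,"ty": 0,"tz": 0,"ax": 0,"ay": 0,"az": 0},{"fingers": 1,"tx": -0.018,"ty": 0,"tz": 0,"ax": 0,"ay": 0,"az": 0},{"fingers": 1,"tx": -0.035,"ty": 0,"tz": 0,"ax": 0,"ay": 0,"az": 0},{"fingers": 1,"tx": -0.055,"ty": 0,"tz": 0,"ax": 0,"ay": 0,"az": 0}]'

```text
time_s: 13.77
tcp_pos: [0.5265, 0.125, 0.1149]
ee_rot: [[-0.003, -0.219, -0.976], [-0.001, -0.976, 0.219], [-1.0, 0.002, 0.003]]
wrist_force: [-0.4, -0.3, -2.3]
gripper_width: 0.248
```

>>> play_rows --commands '[{"fingers": 1,"tx": -0.03,"ty": 0,"tz": 0,"ax": 0,"ay": 0,"az": 0},{"fingers": 1,"tx": -0.06,"ty": 0,"tz": 0,"ax": 0,"ay": 0,"az": 0},{"fingers": 1,"tx": -0.08,"ty": 0,"tz": 0,"ax": 0,"ay": 0,"az": 0},{"fingers": 1,"tx": -0.08,"ty": 0,"tz": 0,"ax": 0,"ay": 0,"az": 0},{"fingers": 1,"tx": -0.08,"ty": 0,"tz": 0,"ax": 0,"ay": 0,"az": 0}]'

```text
time_s: 14.18
tcp_pos: [0.5274, 0.1256, 0.1758]
ee_rot: [[0.0, -0.219, -0.976], [0.001, -0.976, 0.219], [-1.0, -0.001, -0.0]]
wrist_force: [-0.3, -0.8, -3.2]
gripper_width: 0.246
```

Run:
```python
from h import *
import pickle
s=r.sense();c=viewer.capture("wrist");pickle.dump((s,c),open("w5.pkl","wb"))
print(s["time_s"],s["tcp_pos"],np.round(s["ee_rot"],4).tolist(),s["gripper_width"],s["wrist_force"])
save(c,"k.png",(220,120,420,250),4)
```

```text
14.1833 [0.5273873  0.12557975 0.17578234] [[0.0003, -0.2191, -0.9757], [0.0011, -0.9757, 0.2191], [-1.0, -0.0011, -0.0001]] 0.24629097236309944 [-0.2955995  -0.77331444 -3.22214082]
```

View pics/k.png

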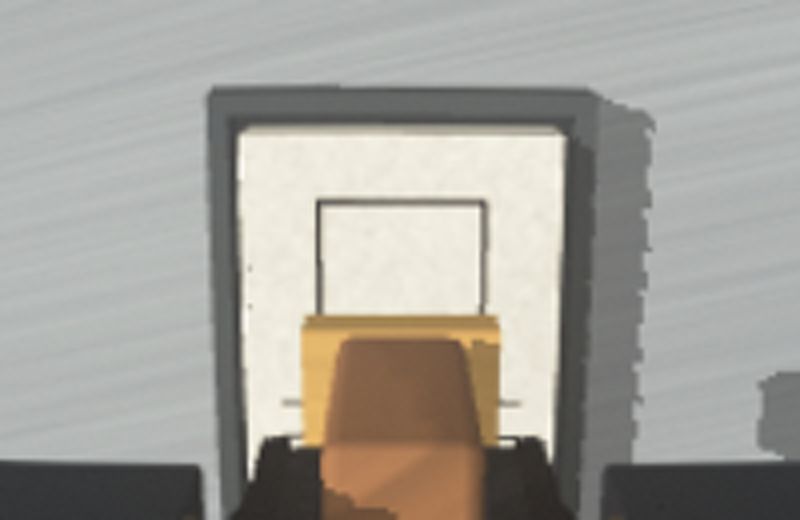

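The stamp is clear and still held square. The sheet inside the frame shows no visible ink or smear, so the simulator may not draw the mark. Now back over the empty bay, at the exact pose I gripped it from.

>>> play_rows --commands '[{"fingers": 1,"tx": 0,"ty": 0.025,"tz": -0.01,"ax": 0,"ay": 0,"az": 0},{"fingers": 1,"tx": 0,"ty": 0.06,"tz": -0.024,"ax": 0,"ay": 0,"az": 0},{"fingers": 1,"tx": 0,"ty": 0.1,"tz": -0.041,"ax": 0,"ay": 0,"az": 0},{"fingers": 1,"tx": 0,"ty": 0.14,"tz": -0.057,"ax": 0,"ay": 0,"az": 0},{"fingers": 1,"tx": 0,"ty": 0.18,"tz": -0.073,"ax": 0,"ay": 0,"az": 0}]'

```text
time_s: 14.65
tcp_pos: [0.5503, -0.0196, 0.1736]
ee_rot: [[-0.004, -0.218, -0.976], [-0.0, -0.976, 0.218], [-1.0, 0.001, 0.004]]
wrist_force: [-0.5, 1.2, -2.2]
gripper_width: 0.247
```

>>> play_rows --commands '[{"fingers": 1,"tx": 0,"ty": 0.04,"tz": -0.017,"ax": -0.03,"ay": 0,"az": 0},{"fingers": 1,"tx": 0,"ty": 0.08,"tz": -0.033,"ax": -0.06,"ay": 0,"az": 0},{"fingers": 1,"tx": 0,"ty": 0.11,"tz": -0.045,"ax": -0.09,"ay": 0,"az": 0},{"fingers": 1,"tx": 0,"ty": 0.122,"tz": -0.05,"ax": -0.1035,"ay": 0,"az": 0},{"fingers": 1,"tx": 0,"ty": 0.122,"tz": -0.05,"ax": -0.1035,"ay": 0,"az": 0}]'

```text
time_s: 15.07
tcp_pos: [0.5669, -0.118, 0.1732]
ee_rot: [[-0.005, 0.102, -0.995], [-0.0, -0.995, -0.102], [-1.0, -0.0, 0.005]]
wrist_force: [0.6, 0.9, -2.6]
gripper_width: 0.251
```

>>> play_rows --commands '[{"fingers": 1,"tx": 0,"ty": 0,"tz": 0,"ax": 0,"ay": 0,"az": 0},{"fingers": 1,"tx": 0,"ty": 0,"tz": 0,"ax": 0,"ay": 0,"az": 0},{"fingers": 1,"tx": 0,"ty": 0,"tz": 0,"ax": 0,"ay": 0,"az": 0}]'

```text
time_s: 15.32
tcp_pos: [0.5676, -0.1149, 0.1752]
ee_rot: [[-0.001, 0.105, -0.994], [0.0, -0.994, -0.105], [-1.0, -0.0, 0.001]]
wrist_force: [0.3, 0.4, -2.9]
gripper_width: 0.249
```

>>> play_rows --commands '[{"fingers": 1,"tx": 0.03,"ty": 0.0013,"tz": 0,"ax": 0,"ay": 0,"az": 0},{"fingers": 1,"tx": 0.07,"ty": 0.0013,"tz": 0,"ax": 0,"ay": 0,"az": 0},{"fingers": 1,"tx": 0.105,"ty": 0.0013,"tz": 0,"ax": 0,"ay": 0,"az": 0},{"fingers": 1,"tx": 0.12,"ty": 0.0013,"tz": 0,"ax": 0,"ay": 0,"az": 0},{"fingers": 1,"tx": 0.12,"ty": 0.0013,"tz": 0,"ax": 0,"ay": 0,"az": 0}]'

```text
time_s: 15.73
tcp_pos: [0.5655, -0.1157, 0.0824]
ee_rot: [[-0.008, 0.105, -0.994], [0.0, -0.994, -0.105], [-1.0, -0.001, 0.008]]
wrist_force: [-1.1, -0.1, -2.4]
gripper_width: 0.251
```

>>> play_rows --commands '[{"fingers": 1,"tx": 0,"ty": 0,"tz": 0,"ax": 0,"ay": 0,"az": 0},{"fingers": 1,"tx": 0,"ty": 0,"tz": 0,"ax": 0,"ay": 0,"az": 0},{"fingers": 1,"tx": 0,"ty": 0,"tz": 0,"ax": 0,"ay": 0,"az": 0}]'

```text
time_s: 15.98
tcp_pos: [0.5694, -0.1164, 0.0876]
ee_rot: [[0.003, 0.105, -0.994], [-0.0, -0.994, -0.105], [-1.0, 0.0, -0.003]]
wrist_force: [-0.1, 0.1, -1.8]
gripper_width: 0.248
```

Run:
```python
from h import *
s=r.sense();c=viewer.capture("wrist");print(s["time_s"],s["tcp_pos"])
save(c,"l.png",(248,140,398,250),5)
```

```text
15.9833 [ 0.56944546 -0.11635371  0.08756856]
```

View pics/l.png

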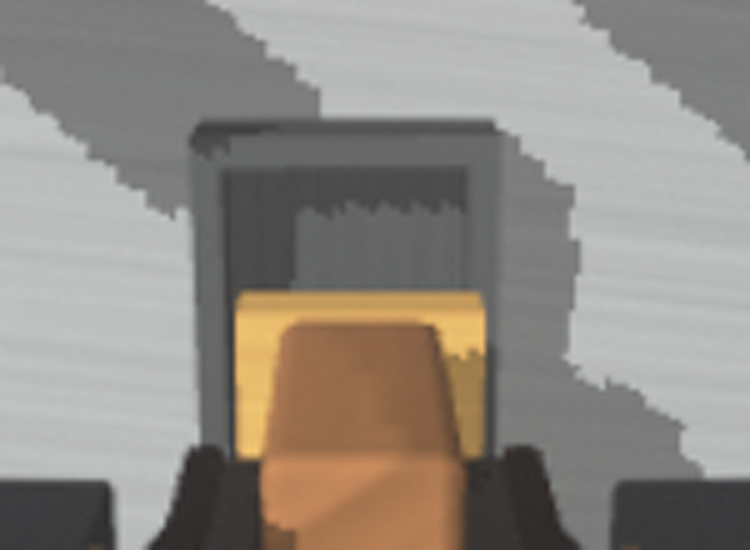

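The bay walls, with centre column about 347, sit left of the foot's centre at 361. That means the stamp is about 2 mm off-centre in a bay with ±2 mm of play, so I'll shift -2 mm in tool y and then descend slowly.

>>> play_rows --commands '[{"fingers": 1,"tx": 0,"ty": -0.0027,"tz": 0.001,"ax": 0,"ay": 0,"az": 0},{"fingers": 1,"tx": 0.003,"ty": -0.0027,"tz": 0.001,"ax": 0,"ay": 0,"az": 0},{"fingers": 1,"tx": 0.006,"ty": -0.0027,"tz": 0.001,"ax": 0,"ay": 0,"az": 0},{"fingers": 1,"tx": 0.007,"ty": -0.0027,"tz": 0.001,"ax": 0,"ay": 0,"az": 0},{"fingers": 1,"tx": 0.007,"ty": -0.0027,"tz": 0.001,"ax": 0,"ay": 0,"az": 0}]'

```text
time_s: 16.45
tcp_pos: [0.5669, -0.1148, 0.0803]
ee_rot: [[-0.001, 0.104, -0.995], [-0.0, -0.995, -0.104], [-1.0, -0.0, 0.001]]
wrist_force: [-0.6, -0.4, -2.3]
gripper_width: 0.249
```

>>> play_rows --commands '[{"fingers": 1,"tx": 0,"ty": 0,"tz": 0,"ax": 0,"ay": 0,"az": 0},{"fingers": 1,"tx": 0,"ty": 0,"tz": 0,"ax": 0,"ay": 0,"az": 0},{"fingers": 1,"tx": 0,"ty": 0,"tz": 0,"ax": 0,"ay": 0,"az": 0}]'

```text
time_s: 16.7
tcp_pos: [0.5673, -0.1148, 0.0806]
ee_rot: [[0.0, 0.104, -0.995], [-0.0, -0.995, -0.104], [-1.0, 0.0, -0.0]]
wrist_force: [-0.4, -0.8, -2.3]
gripper_width: 0.249
```

Run:
```python
from h import *
s=r.sense();c=viewer.capture("wrist");print(s["time_s"],s["tcp_pos"])
save(c,"m.png",(248,140,398,250),5)
```

```text
16.7 [ 0.56726284 -0.11484142  0.08062888]
```

View pics/m.png

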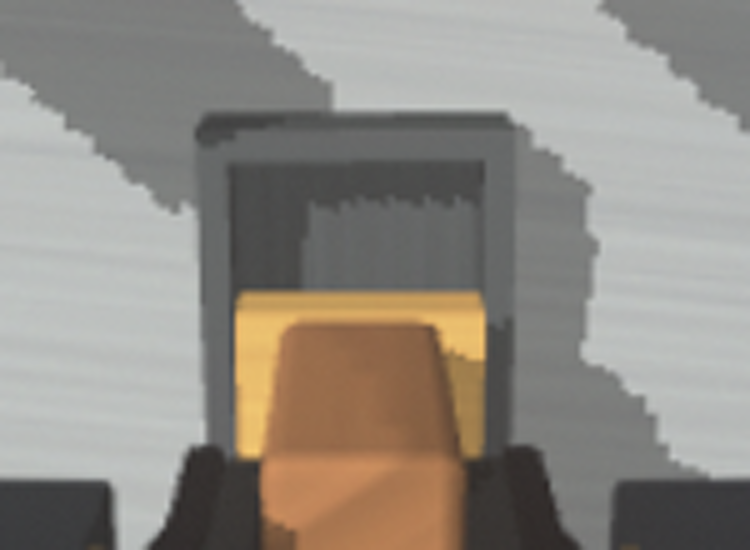

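The walls (about 203 to 515, centre 359) and the foot (centre 361) now line up. Lowering.

>>> play_rows --commands '[{"fingers": 1,"tx": 0.005,"ty": 0,"tz": 0,"ax": 0,"ay": 0,"az": 0},{"fingers": 1,"tx": 0.012,"ty": 0,"tz": 0,"ax": 0,"ay": 0,"az": 0},{"fingers": 1,"tx": 0.018,"ty": 0,"tz": 0,"ax": 0,"ay": 0,"az": 0},{"fingers": 1,"tx": 0.023,"ty": 0,"tz": 0,"ax": 0,"ay": 0,"az": 0},{"fingers": 1,"tx": 0.026,"ty": 0,"tz": 0,"ax": 0,"ay": 0,"az": 0}]'

```text
time_s: 17.17
tcp_pos: [0.5667, -0.1148, 0.0601]
ee_rot: [[-0.001, 0.105, -0.995], [-0.0, -0.995, -0.105], [-1.0, -0.0, 0.001]]
wrist_force: [-0.3, -0.4, -1.6]
gripper_width: 0.252
```

>>> play_rows --commands '[{"fingers": 1,"tx": 0,"ty": 0,"tz": 0,"ax": 0,"ay": 0,"az": 0},{"fingers": 1,"tx": 0,"ty": 0,"tz": 0,"ax": 0,"ay": 0,"az": 0},{"fingers": 1,"tx": 0,"ty": 0,"tz": 0,"ax": 0,"ay": 0,"az": 0}]'

```text
time_s: 17.42
tcp_pos: [0.5674, -0.1148, 0.0613]
ee_rot: [[0.0, 0.105, -0.995], [-0.0, -0.995, -0.105], [-1.0, 0.0, -0.0]]
wrist_force: [-0.3, 0.2, -2.5]
gripper_width: 0.246
```

Already inside the walls, with no contact. I'll feel for the floor in 1.5–2 mm steps.

>>> play_rows --commands '[{"fingers": 1,"tx": 0.002,"ty": 0,"tz": 0,"ax": 0,"ay": 0,"az": 0},{"fingers": 1,"tx": 0.004,"ty": 0,"tz": 0,"ax": 0,"ay": 0,"az": 0},{"fingers": 1,"tx": 0.005,"ty": 0,"tz": 0,"ax": 0,"ay": 0,"az": 0},{"fingers": 1,"tx": 0.005,"ty": 0,"tz": 0,"ax": 0,"ay": 0,"az": 0},{"fingers": 1,"tx": 0.005,"ty": 0,"tz": 0,"ax": 0,"ay": 0,"az": 0}]'

```text
time_s: 17.83
tcp_pos: [0.5672, -0.1148, 0.0573]
ee_rot: [[-0.0, 0.105, -0.995], [-0.0, -0.995, -0.105], [-1.0, 0.0, 0.0]]
wrist_force: [0.0, -0.4, -2.0]
gripper_width: 0.251
```

>>> play_rows --commands '[{"fingers": 1,"tx": 0.001,"ty": 0,"tz": 0,"ax": 0,"ay": 0,"az": 0},{"fingers": 1,"tx": 0.0015,"ty": 0,"tz": 0,"ax": 0,"ay": 0,"az": 0},{"fingers": 1,"tx": 0.0015,"ty": 0,"tz": 0,"ax": 0,"ay": 0,"az": 0},{"fingers": 1,"tx": 0.0015,"ty": 0,"tz": 0,"ax": 0,"ay": 0,"az": 0}]'

```text
time_s: 18.17
tcp_pos: [0.5672, -0.1148, 0.0562]
ee_rot: [[-0.0, 0.105, -0.995], [-0.0, -0.995, -0.105], [-1.0, 0.0, 0.0]]
wrist_force: [-0.5, 0.5, -1.1]
gripper_width: 0.249
```

>>> play_rows --commands '[{"fingers": 1,"tx": 0.0006,"ty": 0,"tz": 0,"ax": 0,"ay": 0,"az": 0},{"fingers": 1,"tx": 0.001,"ty": 0,"tz": 0,"ax": 0,"ay": 0,"az": 0},{"fingers": 1,"tx": 0.001,"ty": 0,"tz": 0,"ax": 0,"ay": 0,"az": 0},{"fingers": 1,"tx": 0.001,"ty": 0,"tz": 0,"ax": 0,"ay": 0,"az": 0}]'

```text
time_s: 18.5
tcp_pos: [0.5674, -0.1148, 0.0561]
ee_rot: [[0.001, 0.105, -0.994], [-0.0, -0.995, -0.105], [-1.0, 0.0, -0.001]]
wrist_force: [-0.6, 1.2, 2.2]
gripper_width: 0.249
```

On the floor: the contact is about 4 N and z has stopped at 0.056, the same height as when I gripped it. Releasing and lifting off.

>>> play_rows --commands '[{"fingers": 0.2,"tx": 0,"ty": 0,"tz": 0,"ax": 0,"ay": 0,"az": 0},{"fingers": -0.2,"tx": 0,"ty": 0,"tz": 0,"ax": 0,"ay": 0,"az": 0},{"fingers": -0.2,"tx": 0,"ty": 0,"tz": 0,"ax": 0,"ay": 0,"az": 0},{"fingers": -0.2,"tx": 0,"ty": 0,"tz": 0,"ax": 0,"ay": 0,"az": 0},{"fingers": -0.2,"tx": 0,"ty": 0,"tz": 0,"ax": 0,"ay": 0,"az": 0}]'

```text
time_s: 18.92
tcp_pos: [0.5672, -0.1148, 0.0554]
ee_rot: [[-0.0, 0.105, -0.995], [-0.0, -0.995, -0.105], [-1.0, 0.0, 0.0]]
wrist_force: [0.2, 0.2, -0.1]
gripper_width: 0.536
```

>>> play_rows --commands '[{"fingers": -0.2,"tx": 0,"ty": 0,"tz": 0,"ax": 0,"ay": 0,"az": 0},{"fingers": -0.2,"tx": 0,"ty": 0,"tz": 0,"ax": 0,"ay": 0,"az": 0},{"fingers": -0.2,"tx": -0.01,"ty": 0,"tz": 0,"ax": 0,"ay": 0,"az": 0},{"fingers": -0.2,"tx": -0.03,"ty": 0,"tz": 0,"ax": 0,"ay": 0,"az": 0},{"fingers": -0.2,"tx": -0.06,"ty": 0,"tz": 0,"ax": 0,"ay": 0,"az": 0}]'

```text
time_s: 19.33
tcp_pos: [0.5657, -0.1148, 0.0996]
ee_rot: [[-0.005, 0.104, -0.995], [0.0, -0.995, -0.104], [-1.0, -0.0, 0.004]]
wrist_force: [1.1, 0.1, 0.2]
gripper_width: 0.603
```

>>> play_rows --commands '[{"fingers": -0.2,"tx": -0.05,"ty": 0,"tz": 0,"ax": 0,"ay": 0,"az": 0},{"fingers": -0.2,"tx": -0.1,"ty": 0,"tz": 0,"ax": 0,"ay": 0,"az": 0},{"fingers": -0.2,"tx": -0.14,"ty": 0,"tz": 0,"ax": 0,"ay": 0,"az": 0},{"fingers": -0.2,"tx": -0.15,"ty": 0,"tz": 0,"ax": 0,"ay": 0,"az": 0},{"fingers": -0.2,"tx": -0.15,"ty": 0,"tz": 0,"ax": 0,"ay": 0,"az": 0}]'

```text
time_s: 19.75
tcp_pos: [0.5689, -0.1149, 0.2171]
ee_rot: [[0.008, 0.105, -0.994], [0.0, -0.994, -0.105], [-1.0, 0.001, -0.008]]
wrist_force: [-0.8, 0.1, -0.7]
gripper_width: 0.601
```

Run:
```python
from h import *
s=r.sense();c=viewer.capture("wrist");print(s["time_s"],s["tcp_pos"],s["wrist_force"],s["gripper_width"])
save(c,"n.png",(150,100,490,330),2.3)
```

```text
19.75 [ 0.56890912 -0.11485298  0.2170724 ] [-0.77072874  0.1359373  -0.68667797] 0.6007104974581656
```

The picture limit is reached, so I'll check numerically. I compare the rectified view with the pre-grasp one, shifting to find the best overlap of the handle and foot.

Run:
```python
from h import *
import pickle
s0,c0=pickle.load(open("w2.pkl","rb"))
s=r.sense();c=viewer.capture("wrist")
print(s["tcp_pos"],s["wrist_force"])
f=lambda c,s,b:ortho(c,s,*b,.081,.5)
A=f(c0,s0,(.545,.605,-.14,-.09));B=f(c,s,(.53,.62,-.155,-.075))
m=cv2.matchTemplate(B,A,cv2.TM_CCOEFF_NORMED);_,v,_,l=cv2.minMaxLoc(m)
print("match",round(v,3),"shift mm x,y",15-l[1]*.5,15-l[0]*.5)
for n in("stamp","round_stamp"):
  print(n,[(np.round(d["uv"]).tolist(),round(d["score"],2),wplane(c,s,d["uv"],.06).round(3).tolist()) for d in spotter.find_in(n,c)])
```

```text
[ 0.56746315 -0.1146448   0.2143176 ] [-1.05164188  0.16528342  0.02612149]
match 0.909 shift mm x,y 0.0 -2.0
stamp [([319.0, 178.0], 0.91, [0.573, -0.113, 0.06]), ([316.0, 201.0], 0.71, [0.547, -0.112, 0.06]), ([404.0, 170.0], 0.67, [0.593, -0.205, 0.06]), ([325.0, 98.0], 0.64, [0.659, -0.11, 0.06]), ([249.0, 107.0], 0.62, [0.643, -0.031, 0.06]), ([410.0, 229.0], 0.59, [0.525, -0.225, 0.06])]
round_stamp [([319.0, 232.0], 0.9, [0.511, -0.12, 0.06]), ([315.0, 203.0], 0.63, [0.545, -0.111, 0.06])]
```

The stamp stands upright in its bay, the arm is clear, and no force reads on the wrist. Handing in.

```bash
python3 -c "
from station import r,job
print(job.finish_job(),r.sense()['time_s'])"
```

```text
the job is handed in; nothing more can be done
the job is handed in; nothing more can be done
```

I stamped the frame with the wooden stamp that has the rectangular brass foot, then set it back upright in its own bay (the rack's +x bay). I handed the job in at about 20 s on the robot's clock. There is no verdict from the simulator.

- **Press:** the foot was square to the frame and within about 1 mm of its centre. Wrist force, corrected for the stamp's weight, was a steady 13 to 14 N for about 2.5 s. No reading at the end of a move went above that.
- **Lift and return:** I raised it straight up about 10 cm. Back at the bay it was about 2 mm off-centre, so I corrected that and let go only after feeling the floor at about 4 N.
- **Other objects:** I kept clear of the round stamp, bottle, jar and look-alikes. The round stamp was still detected in its bay afterwards.

**Checks that fell short:**
- **No visible mark:** the picture after the lift showed no ink or smear in the part of the frame in view. The mark therefore rests on the force readings.
- **Final look:** I had used up the 12 pictures, so the last check was numerical. It matched the pre-grasp view at 0.91 with a 2 mm sideways shift, roughly the recentring.
- **Sideways force:** it reached 2 to 4 N during the press, and the tool drifted about 0.7 mm forward as the arm gave under load.
- **Grip force:** it was fixed at 30 N instead of the suggested 60 N, and I saw no slip.

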